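# Lock the bench power supply to the stand's table

### The arm

A 6-joint arm with a two-finger parallel gripper is mounted at the origin on the work surface. World frame = base frame: x ahead of the robot, y to its left, z up, the work surface at z = 0. Lengths are in m, angles in rad, forces in N, time in s.
With the tool pointing down it reaches from about 0.35 to 0.925 m from the base axis. Payload 6.4 kg.
Tool frame: the origin (TCP) lies at the very end of the fingers, on their centre line; the grasp point (between the pads) lies 19 mm behind it; z points along the fingers, y is the line along which they close (so a half turn about z gives the same grasp; the last joint's range is limited). The gripper opens to 94 mm and grips with 3 to 60 N. Pads are 16 mm wide; open, the fingers measure 119 mm over their backs; the gripper's body (75 mm by 177 mm) begins 78 mm behind the grasp point.
Start: joints at [-1.322, 0.245, 1.558, -0, 1.339, -0.174], TCP at [0.267, -0.593, 0.168] pointing down, gripper open.
Joint ranges: [-3.13, 3.13], [-1.02, 2.26], [0.13, 2.54], [-0.95, 4.09], [0.21, 2.88], [-2.74, 2.74]. Speed limits (rad/s): [2.57, 2.57, 3.14, 3.14, 3.14, 3.14].

### API

Orientations are given as a rotation vector (axis times angle).
In Python, from workcell import env gives the robot as it stands. The module is installed in compiled form; this text tells all that it offers. Calls block until the motion is done:
- env.move_pose(position, orientation): joint-space move of the TCP to a pose.
- env.line_to(position, ori=None, feed=0.15): straight line of the TCP; ori=None keeps the orientation; feed is the mean speed in m/s.
- env.move_joints(angles): joint-space move.
- env.move_gripper(opening, newtons=None): finger opening in m; newtons is the grip in N (None keeps the last); returns when the fingers have stopped.
- env.hold(seconds).
- env.inverse_kinematics(position, orientation): joint angles nearest the present ones, or None.
- env.observe(): the state.
- env.capture(name): name is "scene" or "top" or "wrist"; returns a dict with "color" (384x512x3 uint8, red, green, blue), "mtx" (3x3 intrinsics, pixels), "k1" (the pictures are not rectified: a ray, as slopes to the right and down, at radius r is drawn at 1 + k1 r^2 times it, then the intrinsics apply), "eye" and "orientation" of the camera in the world; the wrist camera has in their place "T_tool_cam" (4x4, takes a point from camera to tool coordinates, whose origin is the TCP and whose axes are the flange's). Camera axes: x right, y down, z forward; pixel columns grow to the right and rows downward; lengths in m; the calibration is good to about 2 mm. A picture is of the moment at which its call begins: read the wrist's pose just before it. There is no depth.
A pose or a line that the arm cannot do raises env.Unreachable and nothing moves.
- env.hand_in(): hands the job in; it is judged then, once.
The state is a dict: "t": time; "qpos": joint angles; "qvel": joint speeds; "effort": joint torques, N m; "tcp_pos": TCP position; "ee_rot": TCP orientation; "ft_force": force on the tool from outside, world axes, zero at the start; "torque": the same for the moment, N m; "finger_gap": finger opening in m; "grip_force": force on a finger pad.
Only numpy, scipy, OpenCV 4.12 (cv2) and the standard library are available. Lean on these libraries where they do the work, as an engineer would, in place of code of your own. Each camera call takes 0.05 s, during which the arm holds its last target. There are 200 camera calls.

### The job

The stand is closing: lock the bench power supply to the table. Swing its carrying handle right down across the lock body, take the loose U-shackle from the rim of the grey bin and stand it over the handle bar with a leg in each hole of the lock, then press it home until the hidden pawls click and it stays down by itself. Press with feeling and stop at the click, do not ram or force the lock, and leave the other things on the table where they are.

Things in the scene. Friction and masses are not known exactly. Their poses are not given: they have to be found in the camera images.
- psu: white bench power supply, 240 deep (x) x 150 wide (y) x 98 mm high, fixed; its front panel with the screen faces the robot. Origin under its centre, on the table; x points to its back, y to its left side as the robot sees it, z up.
- bail (a joint): angle of the supply's carrying handle, rad: 0 = right down, level in front of the panel and across the lock; starts raised at 0.5 to 1.1; end stops at 0 and 1.6. It is a bail: two side arms and a round black bar 14 mm thick, 174 mm long, parallel to the supply's y, 160 mm from the hinge axis. The stiff hinge stays where it is left; 2 to 4 N at the bar moves it.
- bail_hinge (a point): middle of the handle's hinge axis, at x = -60, y = 0, z = 60 mm in the supply's frame; the axis runs along the supply's y. It does not move with the handle.
- bail_bar (a point): middle of the handle's round bar, on its centre line. With the handle down the bar's centre is 60 mm above the table and 100 mm in front of the front panel. The bar can be pinched from above anywhere along it that is clear of the lock.
- lock: steel lock body bolted to the table in front of the supply: a block 68 (x) x 36 (y) mm, top face 50 mm above the table, on a 5 mm foot plate 110 mm wide (y). Origin at its centre on the table, z up. The lowered handle bar runs over the top between the two holes, about along the lock's y (within 0.05 rad), 3 mm above the top face and within 3 mm of the block's middle.
- lock_hole0 (a point): mouth of the hole at x = +20 mm, y = 0 of the lock, on its top face: round, 11.5 mm wide, 30 mm deep, upright. In each hole a spring ejector meets the leg at 18 mm depth; a hidden spring pawl snaps into the leg's notch at 26 mm depth (leg ends then 24 mm above the table); a hard stop lies at 27.5 mm.
- lock_hole1 (a point): the like mouth at x = -20 mm. Pressing both legs home takes a push that grows to about 15 to 19 N in all. Let go before the click, the shackle springs up by 5 to 12 mm; after the click it stays by itself, leg ends 24 mm above the table. More than 40 N between shackle and lock would hurt its works.
- shackle: loose steel U-shackle of the lock, about 130 g: round bar 10 mm thick, legs 40 mm apart centre to centre (50 over the outside), 87 mm high; legs straight up to 62 mm, then a half-round bow. The last 1.5 mm of each leg taper to 8.5 mm; a notch on the inner side of each leg; both legs alike, so it fits either way round. Origin midway between the leg ends, z up to the bow, x from leg to leg.
- shackle_top (a point): highest point of the shackle's bow, 87 mm above its leg ends. At the start the shackle hangs upright over the bin's wall farthest from the robot, square to it, one leg inside and one outside, leg ends about 19 mm above the table.
- bin: open grey plastic bin on the table, 160 (x) x 140 (y) x 95 mm high, walls 5 mm, fixed; stands to the left or to the right. Origin under its centre. The shackle hangs over its wall at x = +77.5 mm, within 30 mm of the middle of that wall.
- servo_a: black hobby servo, 54 x 20 x 44 mm, lying in the grey bin; origin under its centre. Leave it alone.
- servo_b: black hobby servo, 54 x 20 x 44 mm, standing on the table; origin under its centre. Leave it alone.
- bitset: low black tray of steel screwdriver bits, 150 x 100 x 40 mm, on the table on the side opposite to the bin; origin under its centre. Leave it alone.
- driver: black screwdriver, 150 mm long, 26 mm thick, lying on the table; origin under its middle, x along it. Leave it alone.
- battery: blue battery pack, 105 x 34 x 26 mm, lying on the table; origin under its centre. Leave it alone.
- meter: dark grey hand multimeter, 196 x 96 x 42 mm, lying on the table to the left of the supply; origin under its centre. Leave it alone.
- pliers: small pliers with black handles, 160 x 60 x 12 mm, lying on the table to the right of the supply; origin under the pivot. Leave it alone.
- key: brass key, 57 x 22 x 5 mm, lying flat on top of the power supply; origin under its head. Leave it alone.

How it is judged:
By the outcome, as a careful person would: the job done as asked, in the order asked, and still so for the second after the job is handed in, with the robot touching nothing.
It also fails if it takes over 61 s, if anything falls off the work surface, if the arm or the gripper's body presses on something with over 40 N, if the wrist force passes 120 N, or if a joint passes its speed limit or range.

## Working session

There is one attempt and no reset: what is moved stays moved. The work goes in short steps, each a Python script; the robot and the scene stay as the last script left them, time stands still between calls to the robot, and variables do not carry over. Pictures are saved under pics/ and viewed, at most 10 in all, crops included, and the job is handed in when it is done.

```bash
mkdir -p pics; cat > h.py <<'E'
import numpy as np, cv2
from scipy.spatial.transform import Rotation as R
from scipy.optimize import least_squares
from workcell import env
def save(name,c): cv2.imwrite(f'pics/{name}.png',cv2.cvtColor(c,cv2.COLOR_RGB2BGR))
def campose(c,st=None):
    if 'eye' in c:
        o=np.array(c['orientation'],float)
        Rm=o if o.shape==(3,3) else R.from_rotvec(o).as_matrix()
        return np.array(c['eye'],float),Rm
    Rt=R.from_rotvec(st['ee_rot']).as_matrix(); T=np.array(c['T_tool_cam'])
    return Rt@T[:3,3]+np.array(st['tcp_pos']),Rt@T[:3,:3]
def proj(P,cam):
    eye,Rm,K,k1=cam
    p=(np.atleast_2d(P)-eye)@Rm; s=p[:,:2]/p[:,2:]
    s=s*(1+k1*(s**2).sum(1,keepdims=True))
    return s*[K[0,0],K[1,1]]+[K[0,2],K[1,2]]
def ray(uv,cam):
    eye,Rm,K,k1=cam
    d=(np.array(uv,float)-[K[0,2],K[1,2]])/[K[0,0],K[1,1]]; s=d.copy()
    for _ in range(20): s=d/(1+k1*(s@s))
    v=Rm@np.array([s[0],s[1],1]); return v/np.linalg.norm(v)
def onz(uv,cam,z):
    v=ray(uv,cam); return cam[0]+v*(z-cam[0][2])/v[2]
def tri(uvs,cams):
    A=np.zeros((3,3));b=np.zeros(3)
    for u,c in zip(uvs,cams):
        v=ray(u,c);M=np.eye(3)-np.outer(v,v);A+=M;b+=M@c[0]
    X=np.linalg.solve(A,b); return X,[np.round(proj(X,c)[0]-u,1) for u,c in zip(uvs,cams)]
def shot(name,fn=None):
    st=env.observe(); c=env.capture(name); e,Rm=campose(c,st)
    cam=(e,Rm,np.array(c['mtx']),c['k1'])
    if fn: save(fn,c['color']); np.savez(f'pics/{fn}.npz',e=e,R=Rm,K=cam[2],k1=cam[3])
    return c['color'],cam
def load(fn):
    d=np.load(f'pics/{fn}.npz'); return (d['e'],d['R'],d['K'],float(d['k1']))
def down(yaw): # tool z down, tool y (closing) along world dir yaw
    y=np.array([np.cos(yaw),np.sin(yaw),0]);z=np.array([0,0,-1.]);x=np.cross(y,z)
    return R.from_matrix(np.c_[x,y,z]).as_rotvec()
E
python3 - <<'E'
from h import *
for n in('scene','top'):
    i,c=shot(n,n+'0'); print(n,c[0],c[1].round(2).tolist(),c[2][0,0],c[3])
s=env.observe();print(s['t'],s['ee_rot'],s['ft_force'],s['finger_gap'])
print(env.capture('wrist')['T_tool_cam'])
a=cv2.imread('pics/scene0.png');b=cv2.imread('pics/top0.png')
cv2.imwrite('pics/s.png',cv2.resize(a,(800,600)));cv2.imwrite('pics/t.png',cv2.resize(b,(800,600)))
E
```

```text
scene [ 1.02839844 -0.21637323  0.85475882] [[0.43, 0.75, -0.5], [0.9, -0.36, 0.24], [0.0, -0.55, -0.83]] 440.1038105939027 -0.15661123336964466
top [0.43502169 0.00957482 0.86216431] [[0.01, -0.98, 0.2], [-1.0, -0.01, 0.0], [0.0, -0.2, -0.98]] 369.28915543661407 0.00559715613305408
0.1 [-3.06998967e+00 -6.58821428e-01  1.09602429e-04] [ 1.33272341 -0.5203536   0.35317308] 0.09421907003783243
[[-1.67651777e-05 -9.72344190e-01 -2.33552513e-01  6.66540993e-02]
 [ 9.99999869e-01  1.03028656e-04 -5.00720328e-04 -1.13586233e-04]
 [ 5.10935103e-04 -2.33552491e-01  9.72344061e-01 -2.17030835e-01]
 [ 0.00000000e+00  0.00000000e+00  0.00000000e+00  1.00000000e+00]]
```

View pics/s.png

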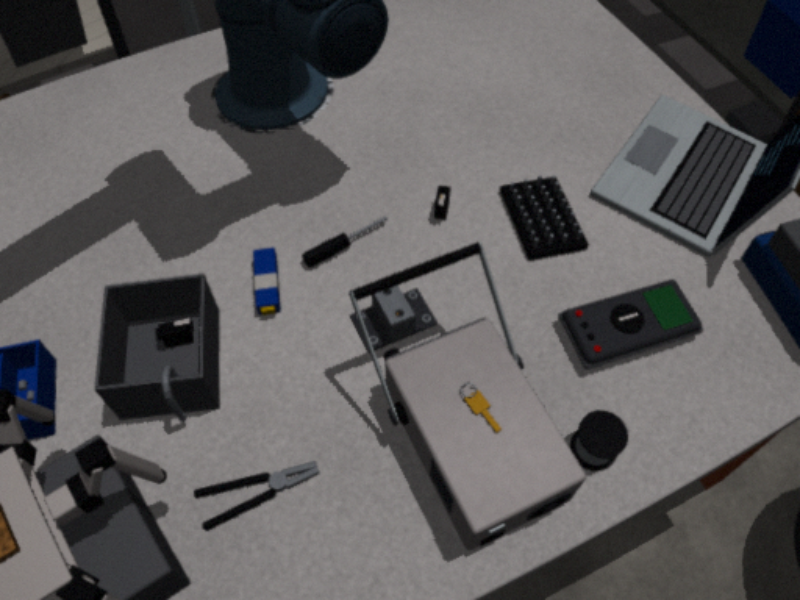

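View pics/t.png

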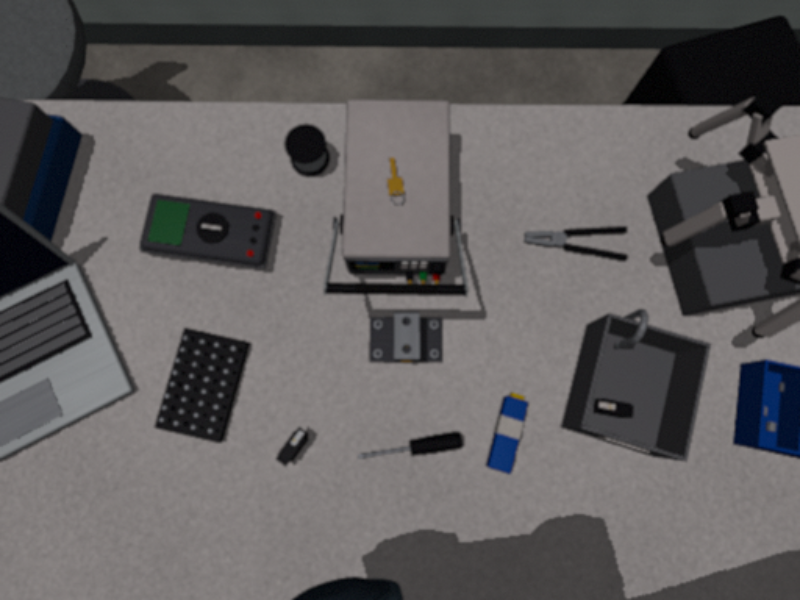

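The scene picture shows (800x600 scale) the bar from (354,293) to (478,246), the lock at about (395,305), and the shackle bow at about (168,370) on the bin's far wall. In the top picture the bar runs from (327,289) to (465,290), the lock holes are near (406,322) and (406,349), and the shackle runs from (617,345) to (640,315).

```bash
python3 - <<'E'
from h import *
S,T=load('scene0'),load('top0'); k=.64
def t(a,b): 
    X,r=tri([np.array(a)*k,np.array(b)*k],[S,T]); print(X.round(4),r)
t((354,293),(465,290)); t((478,246),(327,289))
t((393,305),(406,336))
t((168,372),(637,318))
print('top hinge lr',[onz(np.array(p)*k,T,.06).round(3) for p in((340,218),(455,218))])
print('sc hinge',[onz(np.array(p)*k,S,.06).round(3) for p in((519,362),(398,410))])
print('psu top',[onz(np.array(p)*k,T,.098).round(3) for p in((346,101),(449,101),(449,258),(343,259))])
print('holes',[onz(np.array(p)*k,T,.05).round(4) for p in((406,322),(406,349))])
print('bin rim',[onz(np.array(p)*k,T,.095).round(4) for p in((606,316),(709,345),(686,459),(563,428))])
print('bin rim S',[onz(np.array(p)*k,S,.095).round(4) for p in((218,385),(101,388),(104,287),(205,277))])
E
```

```text
[ 0.5955 -0.0747  0.1684] [array([-0.6,  0. ]), array([-0.5, -0.2])]
[0.5957 0.0952 0.1662] [array([-0.2,  0. ]), array([-0.2, -0.1])]
[ 0.5564 -0.0054  0.0392] [array([-0.1,  0. ]), array([-0.1, -0. ])]
[ 0.5712 -0.3119  0.1124] [array([1.6, 0.1]), array([1.5, 0.4])]
top hinge lr [array([0.727, 0.092, 0.06 ]), array([ 0.728, -0.076,  0.06 ])]
sc hinge [array([0.719, 0.101, 0.06 ]), array([ 0.712, -0.07 ,  0.06 ])]
psu top [array([0.892, 0.084, 0.098]), array([ 0.894, -0.066,  0.098]), array([ 0.656, -0.063,  0.098]), array([0.654, 0.083, 0.098])]
holes [array([ 0.5749, -0.0053,  0.05  ]), array([ 0.5362, -0.0054,  0.05  ])]
bin rim [array([ 0.5776, -0.2746,  0.095 ]), array([ 0.5394, -0.4094,  0.095 ]), array([ 0.3917, -0.3648,  0.095 ]), array([ 0.4292, -0.209 ,  0.095 ])]
bin rim S [array([ 0.6028, -0.2639,  0.095 ]), array([ 0.5449, -0.4027,  0.095 ]), array([ 0.3936, -0.3667,  0.095 ]), array([ 0.4389, -0.2323,  0.095 ])]
```

```bash
python3 - <<'E'
from h import *
ims=[]
def v(n,p,yaw):
    env.move_pose(p,down(yaw)); i,c=shot('wrist',n); ims.append(i)
v('sa',[.585,-.315,.26],-.27)
v('sb',[.60,-.28,.32],-.27)
v('la',[.575,.05,.28],0)
v('lb',[.575,-.03,.28],0)
print(c:=load('la')[2:], env.observe()['t'],env.observe()['qpos'])
m=np.vstack([np.hstack(ims[:2]),np.hstack(ims[2:])]); save('m1',cv2.resize(m,(800,600),interpolation=cv2.INTER_AREA))
E
```

```text
(array([[268.51612687,   0.        , 256.63374768],
       [  0.        , 268.51612687, 194.69337347],
       [  0.        ,   0.        ,   1.        ]]), -0.024604116854558322) 4.0 [-2.50302156e-01  6.11060498e-04  1.62226935e+00  3.61070915e-04
  1.51870867e+00 -2.48635042e-01]
```

View pics/m1.png

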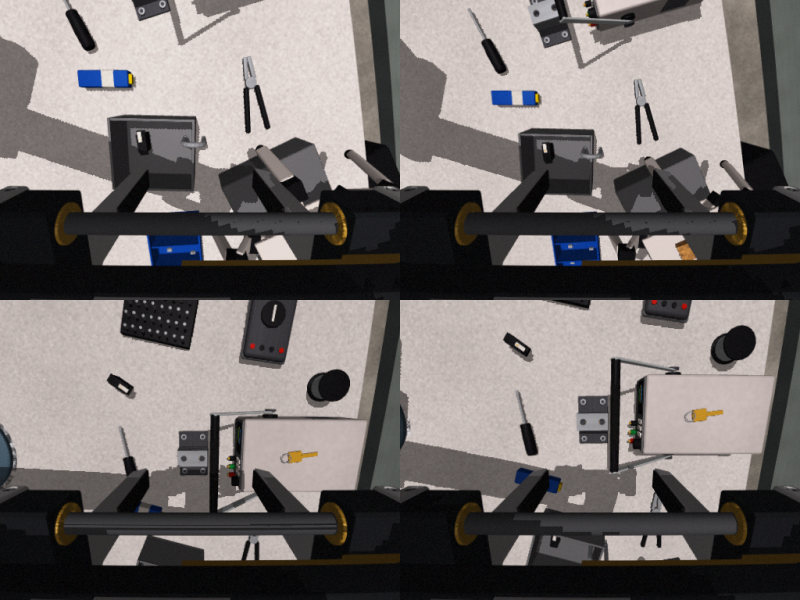

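Each montage panel is 400x300. In panels 3 and 4 the bar stands in front of the lock: in panel 4 it runs from (615,360) to (615,470), with the lock at (590,418). In panels 1 and 2 the shackle sits over the bin's far wall, at (190,145) and (590,153). Next I'll push the bar down from above with closed fingers, which needs little precision, then look closely at the lock and shackle.

```bash
python3 - <<'E'
from h import *
S,T,L=load('scene0'),load('top0'),load('lb')
for a in ([(354,293),(465,290),(275,217)],[(478,246),(327,289),(275,77)]):
    print(tri([np.array(a[0])*.64,np.array(a[1])*.64,np.array(a[2])],[S,T,L]))
o=down(0)
env.move_gripper(0.0)
env.move_pose([.596,.03,.20],o)
st=env.observe(); b=np.array(st['ft_force']); print(b,st['finger_gap'],st['tcp_pos'])
hx=.713; log=[]
for a in np.arange(.80,-.03,-.04):
    p=[hx-.16*np.cos(a),.03,.067+.16*np.sin(a)]
    env.line_to(p,feed=.06)
    s=env.observe(); f=s['ft_force']-b; log.append((round(a,2),round(s['tcp_pos'][2],4),*f.round(1)))
    if a<.1 and f[2]>9: break
print(*log,sep='\n')
env.line_to([hx-.16,.03,.11])
for n in('scene','top'): shot(n,n+'1')
env.move_gripper(0.094)
env.move_pose([.553,-.10,.2],o); i1,_=shot('wrist','lc')
env.move_pose([.52,-.10,.16],o); i2,_=shot('wrist','ld')
print(env.observe()['t'])
save('m2',cv2.resize(np.hstack([i1[40:300,120:390],i2[40:300,120:390]]),(800,385),interpolation=cv2.INTER_CUBIC))
E
```

```text
(array([ 0.59634204, -0.07415173,  0.16810016]), [array([-0.1,  0.3]), array([-0.8, -0.6]), array([-1.2,  0.9])])
(array([0.59579288, 0.09531368, 0.16626261]), [array([-0.2,  0. ]), array([-0.3, -0.1]), array([-0.1,  0.2])])
[ 0.10500957 -0.86986097  0.76323766] 0.0005579737151747968 [0.59607086 0.0298696  0.20037293]
(np.float64(0.8), np.float64(0.1816), np.float64(0.2), np.float64(1.1), np.float64(-0.7))
(np.float64(0.76), np.float64(0.177), np.float64(0.4), np.float64(1.1), np.float64(-0.2))
(np.float64(0.72), np.float64(0.1721), np.float64(0.0), np.float64(1.2), np.float64(-0.3))
(np.float64(0.68), np.float64(0.1671), np.float64(0.2), np.float64(1.5), np.float64(-1.5))
(np.float64(0.64), np.float64(0.1621), np.float64(-0.2), np.float64(-0.4), np.float64(-0.5))
(np.float64(0.6), np.float64(0.1568), np.float64(0.3), np.float64(1.7), np.float64(-1.8))
(np.float64(0.56), np.float64(0.1515), np.float64(0.3), np.float64(1.0), np.float64(-1.0))
(np.float64(0.52), np.float64(0.146), np.float64(-0.7), np.float64(0.2), np.float64(-0.7))
(np.float64(0.48), np.float64(0.1403), np.float64(0.2
[... 442 characters left out ...]
 np.float64(0.0), np.float64(1.5), np.float64(-1.1))
(np.float64(0.24), np.float64(0.1045), np.float64(-0.9), np.float64(0.5), np.float64(-0.4))
(np.float64(0.2), np.float64(0.0982), np.float64(0.6), np.float64(1.5), np.float64(-0.6))
(np.float64(0.16), np.float64(0.0919), np.float64(-0.1), np.float64(0.7), np.float64(-0.5))
(np.float64(0.12), np.float64(0.0856), np.float64(-1.9), np.float64(0.8), np.float64(-0.6))
(np.float64(0.08), np.float64(0.0792), np.float64(-0.4), np.float64(0.8), np.float64(-0.8))
(np.float64(0.04), np.float64(0.0728), np.float64(0.6), np.float64(0.5), np.float64(-1.6))
(np.float64(-0.0), np.float64(0.0664), np.float64(-0.5), np.float64(0.7), np.float64(-1.3))
14.425
```

View pics/m2.png

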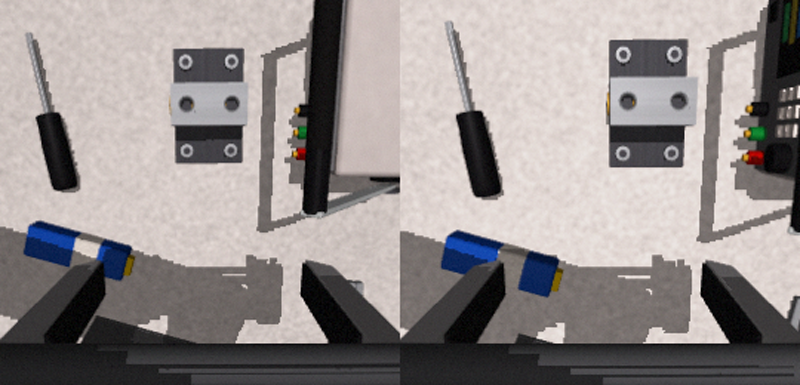

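The picture shows both lock holes clearly: left panel (187,104) and (232,104), right panel (627,101) and (675,101). The bar at (320,100) is still up, so the closed fingers missed it or slid off. I'll measure where it is now.

```bash
python3 - <<'E'
from h import *
a=cv2.imread('pics/scene1.png')[110:290,190:390];b=cv2.imread('pics/top1.png')[90:240,190:320]
cv2.imwrite('pics/m3.png',np.hstack([cv2.resize(a,(400,360),interpolation=2),cv2.resize(b,(390,450),interpolation=2)[:360]]))
E
```

```text
(no output)
```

View pics/m3.png

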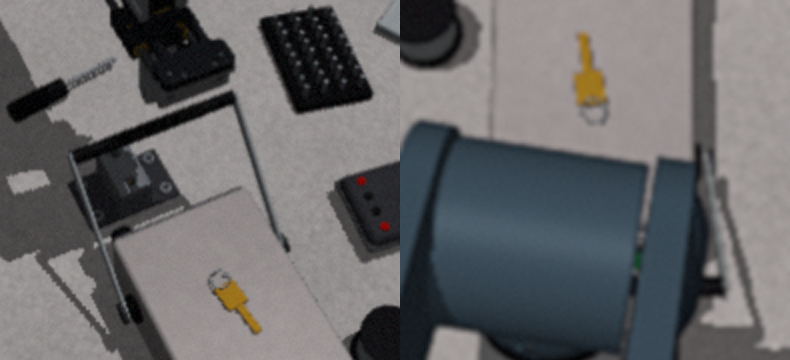

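```bash
python3 - <<'E'
from h import *
S,T,C,D=load('scene1'),load('top1'),load('lc'),load('ld')
print(proj([.553,.03,.11],S),proj([.553,.03,.19],S))
print(C[0],D[0])
for P in ([.596,-.0765,.167],[.596,.0975,.167]): print([proj(P,c).round(1)[0] for c in (S,T,C,D)])
# bar outer end: C panel left
print(tri([(226,187.5),(296,185),(332.7,183)],[S,T,C]))
# holes
k=270/400
h=lambda x,y:(120+x*k,40+y*k)
for a,b in (((187,104),(227,101)),((232,104),(275,101))): print(tri([h(*a),h(*b)],[C,D]), onz(h(*a),C,.05),onz(h(*b),D,.05))
E
```

```text
[[265.86366918 169.64577534]] [[266.61497559 145.50403791]]
[ 0.55214727 -0.03216407  0.41587213] [ 0.51878959 -0.03154492  0.3751925 ]
[array([225.2, 188.5]), array([297.9, 185.3]), array([303.8, 179.2]), array([354.8, 189.4])]
[array([306.8, 157. ]), array([207.8, 184.6]), array([311.7, -33.6]), array([374.7, -67.4])]
(array([ 0.60534024, -0.07500673,  0.18422955]), [array([ 1.4, -0.6]), array([ 2.1, -6.5]), array([-14.9,  -2. ])])
(array([ 0.53735997, -0.00486133,  0.03775831]), [array([-0. , -0.1]), array([0. , 0.1])]) [ 0.53785084 -0.00588891  0.05      ] [ 0.5366752  -0.00568624  0.05      ]
(array([ 0.57972728, -0.00330174,  0.01790043]), [array([-0. , -0.2]), array([0. , 0.2])]) [ 0.57752182 -0.00588691  0.05      ] [ 0.57423535 -0.00558439  0.05      ]
```

```bash
python3 - <<'E'
from h import *
C,D=load('lc'),load('ld')
for a in np.arange(.6,1.3,.1):
    P=np.array([.714-.16*np.cos(a),-.0765,.06+.16*np.sin(a)])
    Q=P.copy();Q[1]=.03
    print(round(a,2),P.round(3),[proj(X,c).round(0)[0].tolist() for X in(P,Q) for c in(C,D)])
import cv2
i=cv2.imread('pics/lc.png'); g=cv2.cvtColor(i,cv2.COLOR_BGR2GRAY)
for r in (60,100,140): print(r,g[r,315:355])
E
```

```text
0.6 [ 0.582 -0.076  0.15 ] [[287.0, 176.0], [332.0, 185.0], [290.0, 61.0], [340.0, 49.0]]
0.7 [ 0.592 -0.076  0.163] [[299.0, 179.0], [348.0, 188.0], [303.0, 58.0], [359.0, 44.0]]
0.8 [ 0.603 -0.076  0.175] [[312.0, 181.0], [367.0, 192.0], [318.0, 54.0], [381.0, 39.0]]
0.9 [ 0.615 -0.076  0.185] [[328.0, 183.0], [389.0, 195.0], [336.0, 50.0], [406.0, 34.0]]
1.0 [ 0.628 -0.076  0.195] [[347.0, 185.0], [414.0, 198.0], [357.0, 47.0], [435.0, 29.0]]
1.1 [ 0.641 -0.076  0.203] [[367.0, 187.0], [441.0, 201.0], [380.0, 44.0], [467.0, 25.0]]
1.2 [ 0.656 -0.076  0.209] [[388.0, 189.0], [469.0, 203.0], [404.0, 41.0], [501.0, 21.0]]
60 [203 201 199 194 192 196 197 202 201 202 197 197 194 162 104  77  15  13
   8  13  21  15  18  23  22  21  19  23  22  17  19  16  18  15  21  96
 100  86 122 154]
100 [195 196 199 202 200 205 205 207 207 188 106 104  99  65  10   8  13  10
  17  23  16  18  20  26  22  20  18  21  16  21  17  27  78 106  94 115
 145 166 177 188]
140 [207 188 186 183 177  51  58  61  62  63  58  32   7  12   9  11  21  17
  11  23  23  22  20  16  22  15  20  15  28  72 109  84  85 145 163 171
 183 188 189 189]
```

```bash
python3 - <<'E'
from h import *
o=down(0)
env.move_gripper(.055)
env.line_to([.52,-.10,.29],feed=.3)
env.move_pose([.618,.05,.26],o); b=np.array(env.observe()['ft_force'])
env.line_to([.618,.05,.169],feed=.15)
env.move_gripper(0,12)
s=env.observe(); print('grip',s['finger_gap'],s['tcp_pos'],s['grip_force'])
hx=.7135; a0=np.arccos((hx-s['tcp_pos'][0])/.16); dz=s['tcp_pos'][2]-(.06+.16*np.sin(a0))
print(a0,dz); log=[]
for a in np.append(np.arange(a0-.06,0,-.06),[0,-.02]):
    w=max(a,0)/a0
    env.line_to([hx-.16*np.cos(a),.05,.06+.16*np.sin(a)+dz],feed=.07)
    s=env.observe(); f=s['ft_force']-b; log.append((round(float(a),2),s['tcp_pos'].round(4).tolist(),f.round(1).tolist(),round(s['finger_gap'],4)))
    if abs(f).max()>18: break
    hx-=0.0
print(*log,sep='\n')
shot('scene','scene2')
print(env.observe()['t'])
E
```

```text
grip 0.00044144687190047046 [0.61797475 0.05000406 0.1689577 ] 0.0
0.9309991017366723 -0.019396994421471775
(0.87, [0.6099, 0.0501, 0.1625], [0.3, 0.6, 0.0], 0.0004)
(0.81, [0.603, 0.0501, 0.1563], [-0.0, 1.0, -0.5], 0.0003)
(0.75, [0.5963, 0.05, 0.1495], [0.3, -0.1, 0.5], 0.0006)
(0.69, [0.5898, 0.05, 0.1421], [-0.3, 0.0, -0.0], 0.0008)
(0.63, [0.5837, 0.0501, 0.1344], [0.7, 0.2, -0.0], 0.0007)
(0.57, [0.5782, 0.0501, 0.1264], [-1.0, 0.3, -0.5], 0.0004)
(0.51, [0.5733, 0.0501, 0.1182], [0.3, -0.2, 0.7], 0.0004)
(0.45, [0.5689, 0.0501, 0.1097], [-0.5, -0.5, -0.2], 0.0006)
(0.39, [0.5649, 0.0501, 0.1009], [-0.6, -0.4, -0.1], 0.0005)
(0.33, [0.5615, 0.0501, 0.0919], [0.5, -0.5, -0.5], 0.0001)
(0.27, [0.5587, 0.0501, 0.0827], [-0.2, 0.2, -0.7], 0.0003)
(0.21, [0.5564, 0.0501, 0.0734], [-0.1, 0.7, 0.0], 0.0006)
(0.15, [0.5547, 0.0501, 0.0639], [-0.0, 0.6, 0.1], 0.0002)
(0.09, [0.5536, 0.0501, 0.0544], [-0.6, 1.4, -0.1], 0.0003)
(0.03, [0.5532, 0.05, 0.0451], [0.6, -0.0, 0.2], 0.0005)
(0.0, [0.5541, 0.05, 0.041], [0.3, 0.1, 1.9], 0.0006)
(-0.02, [0.554, 0.05, 0.0376], [0.6, 0.4, 1.2], 0.0008)
23.0333
```

```bash
python3 - <<'E'
from h import *
i,_=shot('wrist','wn'); t,_=shot('top','top2')
a=cv2.imread('pics/scene2.png')[90:282,150:406]
w=cv2.imread('pics/wn.png')
cv2.imwrite('pics/m4.png',np.hstack([cv2.resize(a,(400,300),interpolation=2),cv2.resize(w,(400,300))]))
E
```

```text
(no output)
```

View pics/m4.png

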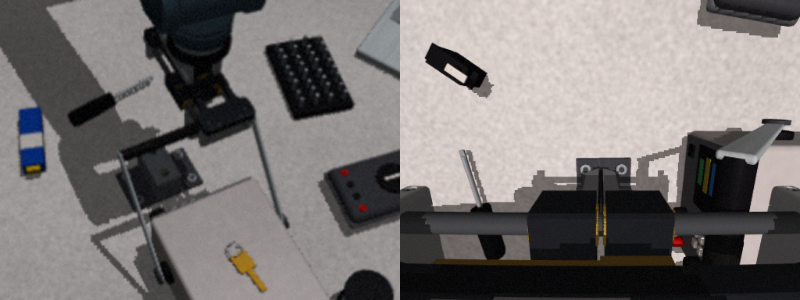

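```bash
python3 - <<'E'
from h import *
W,T,S=load('wn'),load('top2'),load('scene2')
print('hinge',proj([.7135,.09,.06],W).round(0), W[0])
for a in np.arange(0,1.61,.2):
    P=np.array([.7135-.16*np.cos(a),.094,.06+.16*np.sin(a)]);Q=P.copy();Q[1]=-.0765
    print(round(a,2),P.round(3),[proj(X,c).round(0)[0].tolist() for X,c in((P,W),(Q,T),(P,T),(Q,S),(P,S))])
t=cv2.imread('pics/top2.png')[90:240,190:320];w=cv2.imread('pics/wn.png')[130:290,380:512]
cv2.imwrite('pics/m5.png',np.hstack([cv2.resize(t,(400,460),interpolation=2),cv2.resize(w,(380,460),interpolation=2)]))
E
```

```text
hinge [[473. 169.]] [0.55310134 0.11709581 0.25460935]
0.0 [0.554 0.094 0.06 ] [[257.0, 163.0], [292.0, 215.0], [215.0, 215.0], [220.0, 201.0], [292.0, 173.0]]
0.2 [0.557 0.094 0.092] [[262.0, 169.0], [294.0, 212.0], [213.0, 211.0], [220.0, 194.0], [293.0, 166.0]]
0.4 [0.566 0.094 0.122] [[283.0, 178.0], [296.0, 205.0], [212.0, 204.0], [221.0, 189.0], [296.0, 160.0]]
0.6 [0.581 0.094 0.15 ] [[328.0, 190.0], [297.0, 194.0], [210.0, 194.0], [223.0, 188.0], [301.0, 157.0]]
0.8 [0.602 0.094 0.175] [[413.0, 207.0], [298.0, 181.0], [209.0, 181.0], [226.0, 189.0], [307.0, 157.0]]
1.0 [0.627 0.094 0.195] [[558.0, 229.0], [299.0, 166.0], [208.0, 165.0], [231.0, 193.0], [315.0, 161.0]]
1.2 [0.656 0.094 0.209] [[752.0, 252.0], [300.0, 149.0], [208.0, 148.0], [237.0, 201.0], [323.0, 167.0]]
1.4 [0.686 0.094 0.218] [[898.0, 261.0], [300.0, 131.0], [208.0, 131.0], [245.0, 213.0], [332.0, 177.0]]
1.6 [0.718 0.094 0.22 ] [[890.0, 250.0], [300.0, 115.0], [208.0, 114.0], [253.0, 227.0], [342.0, 190.0]]
```

View pics/m5.png

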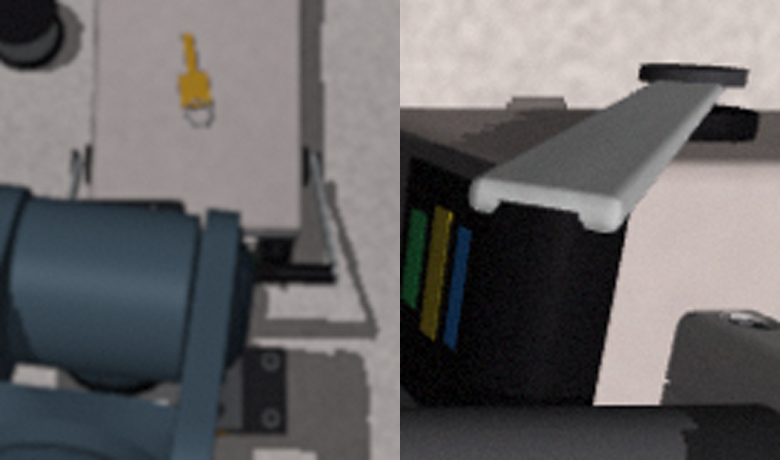

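```bash
python3 - <<'E'
from h import *
g=cv2.cvtColor(cv2.imread('pics/lc.png'),cv2.COLOR_BGR2GRAY)
for r in range(208,236,3): print(r,g[r,312:352].tolist())
K=load('lc')[2];T=np.array(env.capture('wrist')['T_tool_cam']);Ti=np.linalg.inv(T)
def pt(x,y,z):
    p=Ti@[x,y,z,1];return (K[:2,:2]@(p[:2]/p[2])+K[:2,2]).round(1).tolist()
for h in(0,.01,.02,.03,.04,.05): print(h,[pt(x,y,-h) for x in(.008,-.008) for y in(.047,.0595)])
E
```

```text
208 [204, 198, 192, 191, 198, 202, 204, 204, 206, 208, 205, 201, 201, 206, 202, 199, 201, 197, 200, 195, 189, 194, 197, 198, 195, 197, 201, 200, 196, 196, 197, 198, 195, 192, 192, 193, 191, 198, 201, 196]
211 [199, 199, 198, 199, 206, 205, 201, 201, 202, 205, 201, 203, 207, 208, 205, 199, 197, 199, 197, 193, 195, 198, 202, 198, 196, 195, 191, 192, 194, 194, 200, 199, 197, 199, 200, 203, 203, 200, 200, 198]
214 [200, 204, 199, 203, 202, 202, 203, 205, 206, 200, 199, 202, 200, 203, 203, 202, 197, 198, 200, 198, 194, 196, 198, 199, 198, 202, 204, 200, 201, 201, 203, 203, 200, 196, 189, 186, 190, 198, 199, 199]
217 [208, 210, 206, 204, 203, 202, 203, 202, 202, 203, 205, 199, 123, 117, 81, 58, 78, 76, 79, 83, 97, 95, 105, 135, 180, 181, 200, 197, 195, 197, 196, 193, 192, 195, 198, 194, 197, 195, 196, 197]
220 [195, 189, 186, 190, 195, 201, 204, 196, 197, 195, 195, 196, 25, 6, 14, 2, 34, 57, 70, 77, 78, 77, 74, 79, 74, 80, 76, 78, 80, 77, 80, 82, 103, 156, 195, 193, 194, 194, 199, 200]
223 [206, 209, 205, 204, 203, 206, 201, 195, 197, 199, 202, 151, 13, 6, 9, 9, 10, 14, 18, 56, 68, 79, 76,
[... 465 characters left out ...]
194, 203, 49, 3, 10, 6, 11, 4, 9, 3, 10, 10, 3, 3, 11, 12, 21, 46, 56, 55, 54, 53, 52, 55, 55, 55, 52, 55, 52, 55, 53]
235 [204, 196, 194, 195, 199, 201, 202, 198, 196, 200, 199, 12, 7, 8, 9, 8, 7, 10, 13, 8, 8, 3, 10, 2, 11, 4, 7, 14, 33, 55, 55, 52, 54, 56, 54, 56, 56, 55, 55, 53]
0 [[313.6, 203.0], [328.6, 203.0], [312.7, 221.1], [327.4, 221.1]]
0.01 [[316.2, 206.3], [331.8, 206.3], [315.2, 225.2], [330.5, 225.2]]
0.02 [[319.0, 209.9], [335.4, 209.9], [317.9, 229.6], [334.0, 229.6]]
0.03 [[322.1, 213.8], [339.3, 213.8], [320.9, 234.4], [337.7, 234.4]]
0.04 [[325.5, 218.2], [343.6, 218.2], [324.2, 239.8], [341.9, 239.8]]
0.05 [[329.3, 223.0], [348.4, 223.0], [327.8, 245.7], [346.5, 245.7]]
```

The fingertips in the wrist picture sit about 36 mm short of the nominal TCP: tip corner at (324,217), where a tip at the TCP would be at (314,203). That explains both misses. I'll lower every command by that offset and push the handle again.

```bash
cat >> h.py <<'E'
H=.036  # real finger ends lie this far behind nominal TCP
def tip(p): return [p[0],p[1],p[2]-H]
E
python3 - <<'E'
from h import *
o=down(0)
env.line_to([.554,.05,.165],feed=.25)
env.line_to(tip([.605,.04,.20]),feed=.2); b=np.mean([env.observe()['ft_force'] for _ in range(3)],0)
hx=.7135; log=[]
for a in np.append(np.arange(.85,.08,-.07),np.arange(.07,-.04,-.015)):
    env.line_to(tip([hx-.16*np.cos(a),.04,.067+.16*np.sin(a)]),feed=.08)
    s=env.observe(); f=s['ft_force']-b; log.append((round(float(a),3),round(s['tcp_pos'][2]+H,4),f.round(1).tolist()))
    if f[2]>(10 if a<.1 else 25): break
print(*log,sep='\n')
env.line_to(tip([hx-.16,.04,.15]),feed=.25)
env.move_pose(tip([.553,-.10,.18]),o); i0,_=shot('wrist','le'); shot('top','top3')
env.move_gripper(.075)
env.move_pose(tip([.515,-.39,.16]),down(-.27)); i1,_=shot('wrist','se')
env.move_pose(tip([.585,-.41,.16]),down(-.27)); i2,_=shot('wrist','sf')
print(env.observe()['t'])
z=lambda i:cv2.resize(i[60:252,130:386],(400,300),interpolation=cv2.INTER_CUBIC)
save('m6',np.vstack([np.hstack([z(i0),z(i1)]),np.hstack([z(i2),z(i2)*0])]))
E
```

```text
(0.85, np.float64(0.1859), [-0.8, -0.9, -0.2])
(0.78, np.float64(0.1794), [-0.2, -0.8, 0.8])
(0.71, np.float64(0.1711), [-2.8, -0.8, 2.4])
(0.64, np.float64(0.1623), [-7.2, -1.2, 3.9])
(0.57, np.float64(0.1528), [-9.4, -0.8, 5.7])
(0.5, np.float64(0.1426), [-11.3, -1.6, 4.7])
(0.43, np.float64(0.1319), [-13.7, -2.2, 4.4])
(0.36, np.float64(0.1208), [-14.4, -2.5, 3.7])
(0.29, np.float64(0.1097), [-15.5, -2.3, 3.5])
(0.22, np.float64(0.0985), [-13.4, -1.8, 2.0])
(0.15, np.float64(0.0875), [-12.3, -0.5, 1.9])
(0.07, np.float64(0.0751), [-9.5, -0.6, 2.0])
(0.055, np.float64(0.0733), [-11.0, -0.3, 2.6])
(0.04, np.float64(0.071), [-9.6, 0.3, 2.3])
(0.025, np.float64(0.0686), [-9.3, 0.3, 2.2])
(0.01, np.float64(0.0663), [-8.9, -0.4, 1.4])
(-0.005, np.float64(0.064), [-8.3, -0.3, 1.6])
(-0.02, np.float64(0.0629), [-13.1, -0.4, 9.1])
(-0.035, np.float64(0.0626), [-19.8, 1.2, 23.6])
33.6
```

View pics/m6.png

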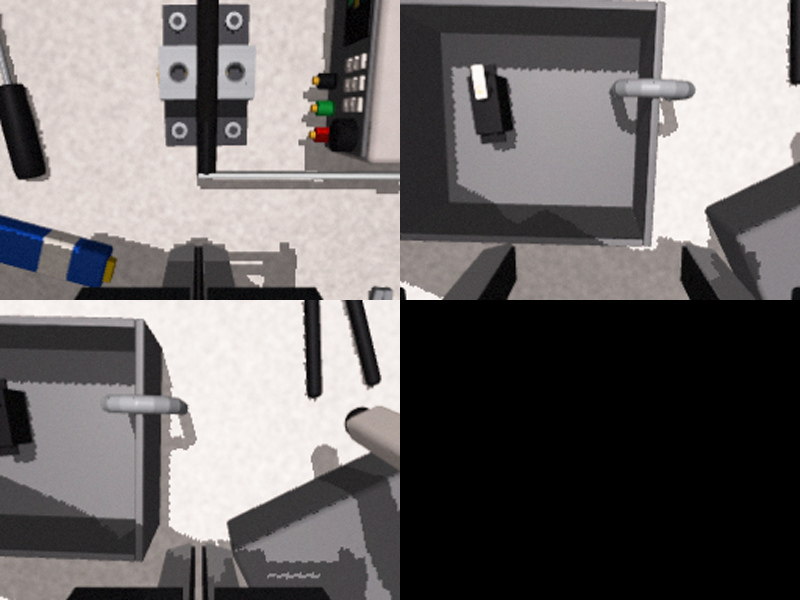

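The handle is down: in panel 1 the bar runs midway between the holes at (179,72) and (235,72), and the stop was felt. The shackle bow spans (612,88) to (693,90) in panel 2 and (102,403) to (187,407) in panel 3. Next I'll fit its pose and check the clearance to the grey fixture.

```bash
sed -i 's/^H=.036/H=.039/' h.py; python3 - <<'E'
from h import *
S,T,E,F,L=load('scene0'),load('top0'),load('se'),load('sf'),load('le')
print('gap',env.observe()['finger_gap'],env.observe()['tcp_pos'])
print('cyl',tri([np.array((163,472))*.64,np.array((655,258))*.64],[S,T]))
n=lambda x,y:np.array((130+x/1.5625,60+y/1.5625))
print('holes',[onz(n(*p),L,.05).round(4) for p in((179,72),(235,72))], 'bar',onz(n(207,72),L,.06).round(4))
t=np.linspace(0,np.pi,41);ph=np.linspace(0,2*np.pi,16,endpoint=False)
tt,pp=np.meshgrid(t,ph); rr=20+5*np.cos(pp)
bow=np.c_[(rr*np.cos(tt)).ravel(),(5*np.sin(pp)).ravel(),(62+rr*np.sin(tt)).ravel()]/1e3
def model(q):
    c,s=np.cos(q[3]),np.sin(q[3]); P=bow@np.array([[c,s,0],[-s,c,0],[0,0,1]])+[q[0],q[1],q[2]-.087]
    o=[]
    for cam in(E,F):
        u=proj(P,cam); i,j=u[:,0].argmin(),u[:,0].argmax()
        o+=[u[i,0],u[j,0],u[i,1],u[j,1]]
    return np.array(o)
obs=[]
for l,r in(((212,87.5),(293.5,90)),((102,103.5),(187,107))):
    a,b=n(*l),n(*r); obs+=[a[0],b[0],a[1],b[1]]
f=lambda q:np.append(model(q)-obs,(q[2]-.106)/.004)
r=least_squares(f,[.57,-.31,.106,-.29],diff_step=1e-3,x_scale=[.01,.01,.01,.1]); print(r.x.round(4),r.fun.round(1))
E
```

```text
gap 0.004150912598325456 [ 0.58204023 -0.3984558   0.12124664]
cyl (array([ 0.66884443, -0.36324617,  0.06242172]), [array([0.4, 0. ]), array([0.3, 0.1])])
holes [array([ 0.5377, -0.0056,  0.05  ]), array([ 0.5772, -0.0056,  0.05  ])] bar [ 0.5573 -0.0065  0.06  ]
[ 0.568  -0.3213  0.1024 -0.3037] [-0.2  1.   0.3  0.4  0.2 -1.  -0.3 -0.4 -0.9]
```

```bash
python3 - <<'E'
from h import *
s=env.observe(); print({k:np.round(s[k],3).tolist() for k in('t','qpos','qvel','ft_force','torque','grip_force','finger_gap','ee_rot','tcp_pos')})
print(np.linalg.norm(down(-.27)-s['ee_rot']),load('sf')[0],load('se')[0])
g=cv2.imread('pics/sf.png')
cv2.imwrite('pics/m7.png',cv2.resize(g,(800,600)))
E
```

```text
{'t': 33.6, 'qpos': [-0.763, 0.427, 1.417, 0.005, 1.322, -0.5], 'qvel': [-0.004, -0.01, 0.016, -0.003, -0.001, 0.001], 'ft_force': [-17.05, 28.541, 8.328], 'torque': [3.745, 2.188, 0.082], 'grip_force': 15.54, 'finger_gap': 0.004, 'ee_rot': [-2.475, -1.894, -0.001], 'tcp_pos': [0.582, -0.398, 0.121]}
6.2585147579344556 [ 0.60242103 -0.33814069  0.3392522 ] [ 0.53269487 -0.32426121  0.34113528]
```

View pics/m7.png

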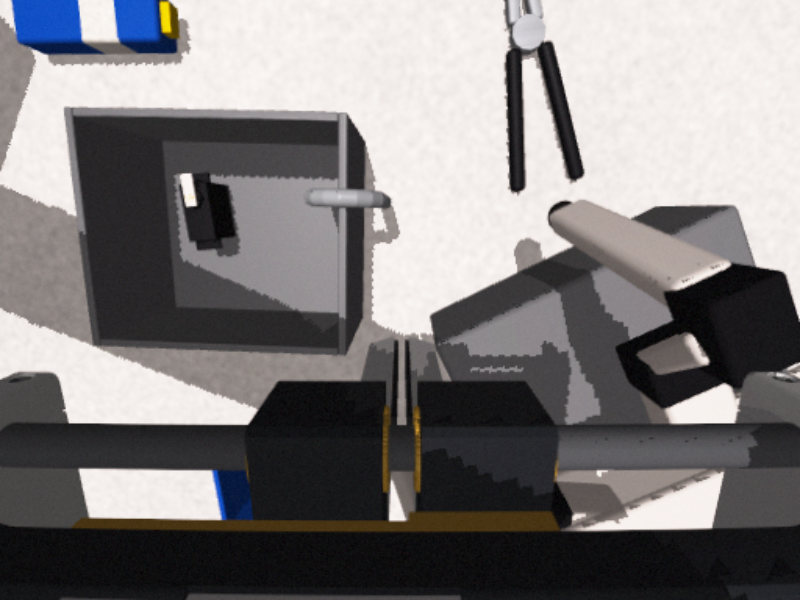

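The picture shows the right-hand part of the gripper close to the grey fixture, whose near corner is at (432,318). The wrist reads 34 N, so it is leaning on that fixture. I'll back off at once along the force direction and measure the corner.

```bash
python3 - <<'E'
from h import *
E,F=load('se'),load('sf')
print('corner',tri([(326.5,194.4),(276.5,203.5)],[E,F]))
env.line_to([.56,-.36,.13],feed=.15)
s=env.observe(); print(s['ft_force'],s['finger_gap'],s['tcp_pos'])
env.line_to([.555,-.318,.135],feed=.2)
env.move_gripper(.075,40)
s=env.observe(); print(s['ft_force'],s['finger_gap'],s['tcp_pos'],s['t'])
E
```

```text
corner (array([ 0.59835464, -0.42612915,  0.0034634 ]), [array([0. , 0.3]), array([-0. , -0.3])])
[ 0.34350468 -0.65370123 -0.32687869] 0.0650326992967202 [ 0.56077139 -0.35969887  0.13051903]
[ 1.47990936 -0.36815529  0.48309392] 0.07472584093299778 [ 0.55501841 -0.31898425  0.13481229] 34.7083
```

```bash
python3 - <<'E'
from h import *
b=np.array(env.observe()['ft_force'])
yaw=-.30
env.move_pose(tip([.568,-.3213,.125]),down(yaw))
env.line_to(tip([.568,-.3213,.085]),feed=.15)
f=env.observe()['ft_force']-b; print('f',f.round(1))
if abs(f).max()<6:
    env.line_to(tip([.568,-.3213,.054]),feed=.1)
    f=env.observe()['ft_force']-b; print('f',f.round(1))
    env.move_gripper(.03,40)
    s=env.observe(); print('gap',s['finger_gap'],s['grip_force'],(s['ft_force']-b).round(1))
    if s['finger_gap']>.045:
        env.line_to(tip([.568,-.3213,.165]),feed=.2)
        env.move_pose(tip([.5574,-.0056,.165]),down(0))
        env.line_to(tip([.5574,-.0056,.112]),feed=.2)
        s=env.observe(); print('gap',s['finger_gap'],s['ft_force'].round(1),s['tcp_pos'])
        i,_=shot('wrist','ih'); save('m8',cv2.resize(i[100:292,128:384],(800,600),interpolation=cv2.INTER_CUBIC))
print(env.observe()['t'])
E
```

```text
f [-0.4  0.3 -0.3]
f [-1.5 -0.   0.3]
gap 0.049256929729853724 40.0003257393837 [-1.1  0.6  0.7]
gap 0.048869888628058314 [ 0.1  0.2 -1.1] [ 0.55725717 -0.00638411  0.07269456]
38.8
```

View pics/m8.png

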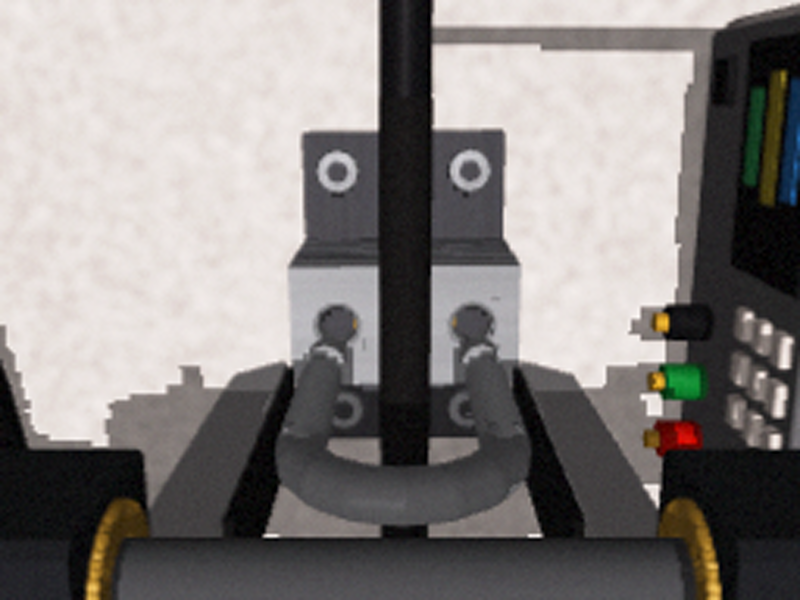

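The picture shows the shackle standing over the bar. The holes are at (337,323) and (472,323), the leg ends at about (327,357) and (480,357), and the bow centre at (403,497). I'll compute the offset between legs and holes.

```bash
python3 - <<'E'
from h import *
C=load('ih'); n=lambda x,y:np.array((128+x/3.125,100+y/3.125))
print('holes',[onz(n(*p),C,.05).round(4) for p in((337,323),(472,323))])
for z in(.074,.077,.080): print('legs',z,[onz(n(*p),C,z).round(4) for p in((327,357),(480,357))],'bow',onz(n(403,497),C,z+.082).round(4))
# model check: predicted leg silhouette for upright shackle at tcp xy
s=env.observe(); print(s['tcp_pos'],s['t'])
for y in(-.012,-.009,-.006,-.003,0):
    P=[[.5574-.02,y+.0043,.077],[.5574,y,.159],[.5574,y-.005,.159],[.5574,y+.005,.159],[.5574-.02,y,.077]]
    print(y,((proj(P,C)-[128,100])*3.125).round(0).tolist())
E
```

```text
holes [array([ 0.5373, -0.0049,  0.05  ]), array([ 0.5772, -0.0049,  0.05  ])]
legs 0.074 [array([ 0.5364, -0.0078,  0.074 ]), array([ 0.5775, -0.0079,  0.074 ])] bow [ 0.5569 -0.0073  0.156 ]
legs 0.077 [array([ 0.5366, -0.0069,  0.077 ]), array([ 0.5772, -0.0069,  0.077 ])] bow [ 0.5569 -0.0058  0.159 ]
legs 0.08 [array([ 0.5369, -0.0059,  0.08  ]), array([ 0.577 , -0.0059,  0.08  ])] bow [ 0.5569 -0.0043  0.162 ]
[ 0.55830406 -0.00644183  0.07397999] 38.8
-0.012 [[330.0, 360.0], [406.0, 530.0], [406.0, 556.0], [406.0, 504.0], [330.0, 375.0]]
-0.009 [[330.0, 349.0], [406.0, 514.0], [406.0, 540.0], [406.0, 487.0], [330.0, 365.0]]
-0.006 [[329.0, 338.0], [406.0, 498.0], [406.0, 525.0], [406.0, 471.0], [330.0, 354.0]]
-0.003 [[329.0, 327.0], [406.0, 482.0], [406.0, 509.0], [406.0, 455.0], [330.0, 343.0]]
0 [[329.0, 316.0], [406.0, 466.0], [406.0, 493.0], [406.0, 438.0], [329.0, 332.0]]
```

```bash
python3 - <<'E'
from h import *
F=lambda:np.mean([env.observe()['ft_force'] for _ in range(4)],0)
b=F(); c=np.array([.5577,-.0043])
def go(xy,z,feed): env.line_to(tip([*xy,z]),feed=feed); return F()-b
go(c,.092,.08); log=[]
def descend(xy,z0,z1):
    for z in np.arange(z0,z1-1e-6,-.002):
        f=go(xy,z,.04); log.append((xy.round(4).tolist(),round(z,4),f.round(1).tolist()))
        if f[2]>6: return z
    return None
zc=descend(c,.090,.070)
if zc and zc>.076:
    for dx,dy in [(0,.0012),(0,-.0012),(.0012,0),(-.0012,0),(0,.0022),(0,-.0022)]:
        xy=c+[dx,dy]; go(c,zc+.004,.06); f=go(xy,zc+.003,.06)
        z2=descend(xy,zc,zc-.008)
        if z2 is None: print('in at',dx,dy); break
        if env.observe()['t']>47: break
print(*log,sep='\n'); s=env.observe(); print(s['tcp_pos'],s['finger_gap'],s['t'])
E
```

```text
([0.5577, -0.0043], np.float64(0.09), [-1.3, 0.2, -1.1])
([0.5577, -0.0043], np.float64(0.088), [0.4, 0.1, -0.5])
([0.5577, -0.0043], np.float64(0.086), [0.6, -0.4, 0.4])
([0.5577, -0.0043], np.float64(0.084), [0.6, -0.9, 0.2])
([0.5577, -0.0043], np.float64(0.082), [0.3, -1.5, -1.9])
([0.5577, -0.0043], np.float64(0.08), [0.8, -1.8, -1.6])
([0.5577, -0.0043], np.float64(0.078), [1.1, -3.3, -1.6])
([0.5577, -0.0043], np.float64(0.076), [-0.1, -2.7, -1.3])
([0.5577, -0.0043], np.float64(0.074), [0.5, -3.4, 2.0])
([0.5577, -0.0043], np.float64(0.072), [-0.2, -3.8, 2.0])
([0.5577, -0.0043], np.float64(0.07), [0.6, -4.2, -1.2])
[ 0.55764898 -0.00435462  0.03058963] 0.049056847497669864 41.95
```

```bash
python3 - <<'E'
from h import *
def O():
    o=[env.observe() for _ in range(8)]; return np.mean([s['ft_force'] for s in o],0),np.mean([s['tcp_pos'][2] for s in o])+H
env.move_gripper(.03,60)
x,y=.5577,-.0052
env.line_to(tip([x,y,.070]),feed=.03); b=np.array([0,0,0.])
f,z=O(); print('start',f.round(1),z); fz0=-.9; mx=0; log=[]
zc=.070
while zc>.047:
    zc-=.001 if mx<9 else .0005
    env.line_to(tip([x,y,zc]),feed=.02); f,z=O(); fz=f[2]-fz0
    log.append((round(zc,4),round(z,4),f.round(1).tolist()))
    if mx>11 and fz<mx-2.5: print('click?'); break
    mx=max(mx,fz)
    if fz>27 or env.observe()['t']>54: print('stop'); break
print(*log,sep='\n'); s=env.observe(); print(s['finger_gap'],s['t'])
E
```

```text
start [ 2.2 -1.2 -4.7] 0.0695610318124395
click?
(0.069, np.float64(0.0691), [0.6, -0.9, -0.9])
(0.068, np.float64(0.0681), [-0.5, 0.2, 0.9])
(0.067, np.float64(0.0678), [-2.7, -0.3, 5.0])
(0.066, np.float64(0.0671), [-2.6, 0.1, 7.3])
(0.065, np.float64(0.0662), [-2.8, 1.1, 8.0])
(0.064, np.float64(0.0654), [-3.9, 0.9, 9.4])
(0.0635, np.float64(0.0651), [-4.4, 0.4, 9.2])
(0.063, np.float64(0.0647), [-5.1, 0.8, 11.4])
(0.0625, np.float64(0.0642), [-4.5, 0.7, 11.4])
(0.062, np.float64(0.0638), [-5.3, 0.6, 12.3])
(0.0615, np.float64(0.0634), [-4.7, 1.2, 11.5])
(0.061, np.float64(0.0629), [-4.8, -0.1, 12.4])
(0.0605, np.float64(0.0625), [-4.6, 0.1, 14.2])
(0.06, np.float64(0.062), [-6.2, 0.0, 13.7])
(0.0595, np.float64(0.0616), [-6.1, 1.4, 13.8])
(0.059, np.float64(0.0612), [-6.3, 0.5, 14.1])
(0.0585, np.float64(0.0602), [-3.9, 0.8, 11.6])
0.048852598562926355 46.6667
```

```bash
python3 - <<'E'
from h import *
def O():
    o=[env.observe() for _ in range(8)]; return np.mean([s['ft_force'] for s in o],0),np.mean([s['tcp_pos'][2] for s in o])+H
f,z=O(); print(z.round(4),f.round(1))
for zc in(.058,.0575):
    env.line_to(tip([.5577,-.0052,zc]),feed=.02); f,z=O(); print(zc,z.round(4),f.round(1))
    if f[2]>20: break
# relax upward while still gripping: does the lock hold?
for zc in(.0595,.0605,.0615):
    env.line_to(tip([.5577,-.0052,zc]),feed=.03); f,z=O(); print(zc,z.round(4),f.round(1))
    if f[2]<-4: break
print(env.observe()['t'])
E
```

```text
0.0602 [-3.9  0.8 11.6]
0.058 0.0599 [-5.2  1.2 12.7]
0.0575 0.0596 [-5.5  1.5 13.4]
0.0595 0.0603 [-3.1  0.4  8. ]
0.0605 0.0604 [0.2 0.8 1.8]
0.0615 0.0607 [ 4.  -0.1 -7.7]
47.9167
```

The lock holds: no load at rest, and it resisted a 7.7 N upward pull. I'll release, clear, and check the bow height with a light touch.

```bash
python3 - <<'E'
from h import *
env.line_to(tip([.5577,-.0052,.0605]),feed=.03)
env.move_gripper(.075)
env.line_to(tip([.5577,-.0052,.135]),feed=.2)
env.move_gripper(0.0)
F=lambda:np.mean([env.observe()['ft_force'] for _ in range(8)],0)[2]
b=F()
env.line_to(tip([.5577,-.0052,.122]),feed=.1)
for z in np.arange(.120,.1065,-.0015):
    env.line_to(tip([.5577,-.0052,z]),feed=.05); f=F()-b
    if f>2.5: break
print('bow top',z,round(f,1))
env.line_to(tip([.5577,-.0052,.19]),feed=.25)
print(env.observe()['t'])
i,c=shot('top','topz'); a=cv2.imread('pics/top0.png')
E
```

```text
bow top 0.11099999999999999 6.2
52.9833
```

```bash
python3 -c "
from h import *
print(env.hand_in(), env.observe()['t'])"
```

```text
the job is handed in; nothing more can be done
the job is handed in; nothing more can be done
```

The supply is locked and the job is handed in at about 53 s: handle down, shackle clicked home (bow top felt at 111 mm, held against a 7.7 N pull); but the gripper leaned on the grey fixture beside the bin with about 34 N read at the wrist (peak not recorded), and I did not check that everything else stayed in place.

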